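# Set the mould shaker's speed with its edge thumbwheel and start it

### The job

Set the speed on the mould shaker's control box: with one fingertip, gently roll the ribbed wheel that pokes through the narrow slot in the panel until the steel pointer on the scale stands level with the nose of the pointed clip (not the square one). Only then press the round start button all the way down and let it come up again, with the pointer still at the clip.

Things in the scene. Friction and masses are not known exactly. Their poses are not given: they have to be found in the camera images.
- console: Control box: grey housing, aluminium top panel, 130 mm (x) by 180 mm (y), panel top 60 mm above the table; fixed to the table. Origin: centre of its underside. Its x axis points from the wheel and button towards the scale and clip rail, y runs along the scale, z is up. All parts on it are parallel to these axes. Clips and rail stand at most 7 mm above the panel.
- slot (a point): Centre of the wheel's slot (17 mm in x by 44 mm in y), level with the panel's top face. The black ribbed wheel (50 mm diameter, 14 mm wide, spindle along the box's x axis, right below this point) pokes out of it. How far differs from box to box, 5 to 11 mm above the panel, and is not measured: feel for it.
- wheel (a joint): Turn of the wheel, rad, -3.7 to 3.7; stays where left; grows as its top rolls to the box's +y. 1 rad = 25 mm of rim = 12 mm of pointer, same direction. Its hub is springy: the wheel yields 1 mm per 7 N pressed, at most 4 mm. More than 15 N on the wheel harms it. The rim resists turning with about 2.4 N, so a touch lighter than about 4 N may slip.
- pointer_tip (a point): Tip of the small bright steel arrow (13 mm long, 5 mm wide) that slides in the black groove of the scale along the box's y axis; it points to the clip rail. It is driven by the wheel only and lies flush in the groove, so it cannot be pushed.
- pointed_clip_nose (a point): Tip of the tapered nose of the pointed dark steel clip on the rail beyond the groove (clip 10 mm wide in y, 7 mm high): the setting to be made. The pointer is to have this same place along the box's y axis. Fixed. It may stand to either side of the pointer.
- square_clip_nose (a point): Middle of the nose of the other clip on the rail, with a square nose 10 mm wide: another mould's setting, to be left out of account. Fixed.
- start_button_top (a point): Centre of the top face of the round grey start button (24 mm diameter) in a black housing on the panel. It goes down 6 mm against a spring (4 N at the bottom, then it is hard) and comes up by itself.
- start_button (a joint): How far the start button is pressed, m: 0 up, 0.006 fully down.

How it is judged:
By the outcome, as a careful person would: the job done as asked, in the order asked, and still so for the second after the job is handed in, with the robot touching nothing.
It also fails if it takes over 61 s, if anything falls off the work surface, if the arm or the gripper's body presses on something with over 40 N, if the wrist force passes 120 N, or if a joint passes its speed limit or range.

### The arm

A 7-joint arm with a two-finger parallel gripper is mounted at the origin on a cart in front of the work surface, level with it; the furniture and walls round the work are solid. World frame = base frame: x ahead of the robot, y to its left, z up, the work surface at z = 0. Lengths are in m, angles in rad, forces in N, time in s.
With the tool pointing down it reaches from about 0.425 to 0.925 m from the base axis. Payload 6.8 kg.
Tool frame: the origin (TCP) lies at the very end of the fingers, on their centre line; the grasp point (between the pads) lies 19 mm behind it (tcp_to_grasp is the distance from the TCP to the grasp point, in m); z points along the fingers, y is the direction in which the jaws open and shut (so a half turn about z gives the same grasp; the last joint's range is limited). The gripper opens to 85 mm and grips with 20 to 120 N. Pads are 22 mm wide; open, the fingers measure 114 mm over their backs; the gripper's body (76 mm by 85 mm) begins 54 mm behind the grasp point. The pads swing forward as they close: fully open they stand 13 mm farther back than shut.
Start: joints at [1.143, 0.477, 0.022, 1.555, -0.011, 1.109, -0.083], TCP at [0.212, -0.641, 0.191] pointing down, gripper open.
Joint ranges: [-2.96, 2.96], [-0.34, 2.1], [-1.41, 1.46], [0.24, 2.44], [-1.37, 4.51], [0.17, 1.92], [-2.96, 2.96]. Speed limits (rad/s): [2.39, 2.39, 3.14, 3.14, 3.14, 3.14, 3.14].

### API

Orientations are given as a unit quaternion [w, x, y, z].
In Python, from station import * gives the robot as it stands.
- The arm moves only by the tool apply_moves, never from a script. Its argument "increments" is one flat list of numbers, 5 for each row, row after row: the finger opening in mm, from 0 to 85.4, then the shift along the tool's x, y, z in mm, then the turn about the tool's z in degrees. In form: [claw, tx, ty, tz, roll, claw, tx, ty, tz, roll, ...]. A call has 1 to 12 rows; each row shifts and turns the pose as measured when the row begins, along the tool's axes as they then stand; what a row does not reach is not made up. A row lasts 1/8 s, in which the tool goes at most 62.5 mm and 10.7 degrees, less where a joint would pass 70% of its speed; a pose out of reach is approached as far as the arm can. A call with a gripper value outside its range is refused whole. The fingers move at their own pace and stop on an object; "squeeze" is the grip in N (left out, the last holds). Time passes only in rows, so rows that do not move let the fingers close. It gives the time, the measured TCP pose, the force and the opening at its end, in the units of the state.
- get_obs(): the state, without advancing time (a new reading comes with each control period).
- read_camera(name): name is "scene" or "top" or "wrist"; returns (picture, depth): 400x640x3 uint8, blue, green, red; 400x640 float32, m along the optical axis (not along the pixel's ray), 0 where there is no reading.
- get_calibration(name): a dict with "mtx" (3x3 intrinsics, pixels), "camera_from_world" (4x4, takes a point from world to camera coordinates); the wrist camera has in their place "T_tool_cam" (4x4, takes a point from camera to tool coordinates, whose origin is the TCP and whose axes are the flange's). Camera axes: x right, y down, z forward; pixel columns grow to the right and rows downward; lengths in m; the calibration is good to about 2 mm. A picture is of the moment at which its call begins: read the wrist's pose just before it. get_calibration takes no time and is no camera call.
- hand_in(): hands the job in, once; it reports no verdict.
Trained networks look in the newest picture that a camera, given by its name, has taken for a name from the list of things; names that differ only in an ending like _2 or _b are one class to them, and where a whole thing is asked for, a point or a joint stands for the part that bears it (a point fixed in the world has none). Each returns a list of dicts, best first, with "p" (0 to 1); they miss things now and then, are a little off and sometimes report something else, mostly with a low value. They report only what shows in the picture. A call takes as long as a camera call.
- outline_of(camera, thing): "pixels" (400x640 bool, what is visible of it) and "extent" ([centre column, centre row, width, height] in pixels, round what is visible of it).
The state is a dict: "t": time; "q": joint angles; "joint_vel": joint speeds; "joint_torque": joint torques, N m; "eef_pos": TCP position; "tool_rot": TCP orientation; "contact_force": force on the tool from outside, world axes, zero at the start; "torque": the same for the moment, N m; "gripper_width": opening from 0.0 (shut) to 1.0 (fully open).
Only numpy, scipy, OpenCV 4.12 (cv2) and the standard library are available. Lean on these libraries where they do the work, as an engineer would, in place of code of your own. Each camera call takes 0.05 s, during which the arm holds its last target.

## Working session

There is one attempt and no reset: what is moved stays moved. The work goes in short steps, Python scripts to look and compute and a tool call to move; the robot and the scene stay as the last step left them, time stands still between calls to the robot, and variables do not carry over. Pictures are saved under pics/ and viewed, and the job is handed in when it is done.

Besides the shell and the picture viewer there is one more tool, called after "Call:" as name(argument=value, ...) on one line, values as JSON. apply_moves: Moves the arm, as the interface text tells. Its arguments: {"type":"object","properties":{"increments":{"type":"array"},"squeeze":{"type":"number"}},"required":["increments"]}

```bash
mkdir -p pics; python3 - <<'E'
from station import *
import cv2
o=get_obs();print({k:o[k] for k in o})
for n in("scene","top","wrist"):
    p,d=read_camera(n);cv2.imwrite(f"pics/{n}0.png",p)
    print(n,get_calibration(n))
print(get_obs()['t'])
E
```

```text
{'t': 0.0, 'q': array([ 1.14291217,  0.4777709 ,  0.0223258 ,  1.55642069, -0.01150718,
        1.1092736 , -0.08313049]), 'joint_vel': array([ 5.72643091e-04,  1.76102106e-04,  9.58574721e-05, -5.05247179e-05,
        1.67676772e-03, -1.10882512e-03, -8.77412187e-04]), 'joint_torque': array([-3.94982235e-04, -5.96440566e+01,  1.60784326e+00, -2.81196749e+01,
        1.24492549e-02,  9.34429758e-03,  3.08708468e-05]), 'eef_pos': array([ 0.21198805, -0.64017772,  0.19045806]), 'tool_rot': array([-8.50145075e-04,  9.87244048e-01,  1.59211898e-01, -1.95577953e-04]), 'contact_force': array([-0.16352068, -0.73824579,  0.80899124]), 'torque': array([0.04174309, 0.00827743, 0.01011998]), 'gripper_width': 0.9987692423480782}
scene {'mtx': array([[367.26704792,   0.        , 322.16226448],
       [  0.        , 367.26704792, 202.74677432],
       [  0.        ,   0.        ,   1.        ]]), 'camera_from_world': array([[ 0.88536616, -0.46488491,  0.00296242, -0.46273861],
       [-0.33012594, -0.63318087, -0.7000706 ,  0.2764261 ],
       [ 0.32732801,  0.61884085, -0.71406749,  0.69035778],

[... 326 characters left out ...]
05583, -0.02194233, -0.17650118,  0.54898741],
       [ 0.17678977, -0.01197775, -0.98417575,  0.83238452],
       [ 0.        ,  0.        ,  0.        ,  1.        ]])}
wrist {'mtx': array([[335.36431343,   0.        , 317.67032904],
       [  0.        , 335.36431343, 195.65250348],
       [  0.        ,   0.        ,   1.        ]]), 'T_tool_cam': array([[-2.79445183e-04, -9.63820764e-01, -2.66551041e-01,
         6.74796034e-02],
       [ 9.99999956e-01, -2.94802902e-04,  1.76025866e-05,
         6.82948169e-04],
       [-9.55457590e-05, -2.66551025e-01,  9.63820804e-01,
        -1.82958785e-01],
       [ 0.00000000e+00,  0.00000000e+00,  0.00000000e+00,
         1.00000000e+00]])}
0.15
```

View pics/top0.png

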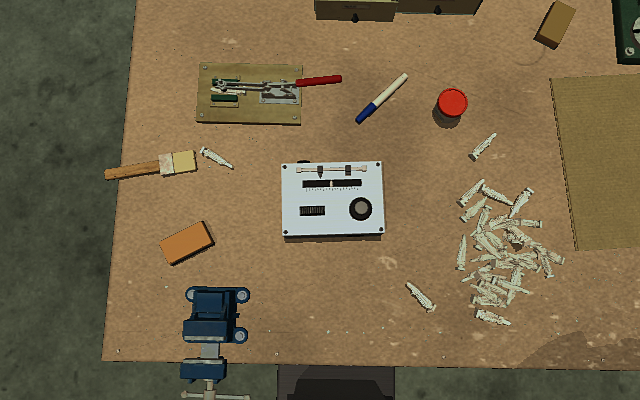

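View pics/scene0.png

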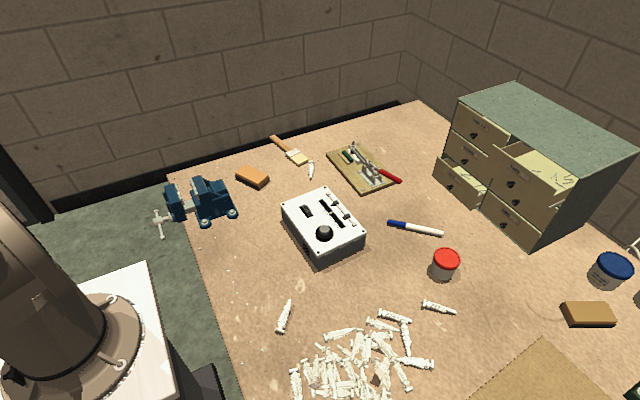

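```bash
cat > h.py <<'E'
from station import *
import numpy as np, cv2
from scipy.spatial.transform import Rotation as R
def Rt(o):
    w,x,y,z=o['tool_rot'];return R.from_quat([x,y,z,w]).as_matrix()
def wfc(n,o=None):
    c=get_calibration(n)
    if n!='wrist': return np.linalg.inv(c['camera_from_world'])
    T=np.eye(4);T[:3,:3]=Rt(o);T[:3,3]=o['eef_pos'];return T@c['T_tool_cam']
def on_plane(n,u,v,z,o=None):
    T=wfc(n,o);K=get_calibration(n)['mtx']
    r=T[:3,:3]@np.linalg.solve(K,[u,v,1.]);return T[:3,3]+r*(z-T[2,3])/r[2]
def proj(n,P,o=None):
    T=np.linalg.inv(wfc(n,o));K=get_calibration(n)['mtx']
    p=K@(T[:3,:3]@np.asarray(P)+T[:3,3]);return p[:2]/p[2]
def find(n,things,o=None):
    out={}
    for t in things:
        r=outline_of(n,t)
        for k in r[:2]:
            v,u=np.nonzero(k['pixels']);print(t,round(k['p'],2),np.round(k['extent'],1),u.mean().round(1),v.mean().round(1))
        out[t]=r
    return out
E
python3 - <<'E'
from h import *
p,d=read_camera("top")
find("top",["console","wheel","pointer_tip","pointed_clip_nose","square_clip_nose","start_button_top"])
E
```

```text
console 0.52 [360.  206.8  15.2  14.7] 360.2 207.7
wheel 0.69 [311.5 210.2  26.3   7.9] 311.7 210.3
pointed_clip_nose 0.66 [312.1 209.9  23.8  14.1] 312.1 210.2
square_clip_nose 0.45 [346.7 169.6   1.2   6.5] 347.7 169.3
start_button_top 0.54 [360.8 206.8  12.2  14.3] 361.0 207.5
```

```bash
python3 - <<'E'
from h import *
p,d=read_camera("top")
c=p[150:250,270:400];cv2.imwrite("pics/topc.png",cv2.resize(c,None,fx=6,fy=6,interpolation=cv2.INTER_CUBIC))
for n,u,v in [("wheel",311.6,210.3),("btn",360.5,208),("ptr",332,183),("cA",320,172),("cB",347,170),("c1",281,162),("c2",382,162),("c3",384,236),("c4",283,236)]:
    print(n,on_plane("top",u,v,.062).round(4))
for n in("scene","top"): print(n,wfc(n)[:3,3])
E
```

```text
wheel [0.5171 0.075  0.062 ]
btn [ 0.523  -0.0103  0.062 ]
ptr [0.5665 0.0403 0.062 ]
cA [0.5858 0.0619 0.062 ]
cB [0.5906 0.0141 0.062 ]
c1 [0.6024 0.1314 0.062 ]
c2 [ 0.6066 -0.048   0.062 ]
c3 [ 0.4749 -0.0514  0.062 ]
c4 [0.4712 0.1232 0.062 ]
scene [ 0.27497509 -0.46731407  0.68785065]
top [0.39237613 0.05799169 0.91554582]
```

View pics/topc.png

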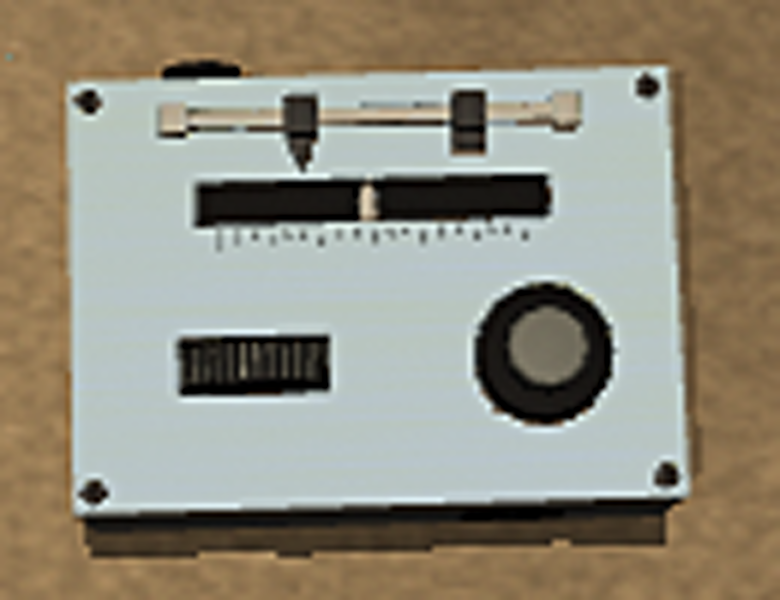

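Call:
apply_moves(increments=[0, 0, 0, 0, 8.4, 0, 0, 0, 0, 8.4, 0, 25, -54, 0, 0, 0, 25, -54, 0, 0, 0, 25, -54, 0, 0, 0, 25, -54, 0, 0, 0, 25, -54, 0, 0, 0, 25, -54, 0, 0, 0, 25, -54, 0, 0, 0, 25, -54, 0, 0, 0, 25, -54, 0, 0, 0, 25, -54, 0, 0], squeeze=40)

```text
t: 2.05
eef_pos: [0.4606, -0.0866, 0.1922]
tool_rot: [0.004, 1.0, 0.004, 0.003]
contact_force: [1.1, -0.7, 0.7]
gripper_width: -0.001
```

```bash
python3 - <<'E'
from h import *
o=get_obs();M=Rt(o);print(o['t'],o['eef_pos'],M.round(4),o['gripper_width'],o['contact_force'])
print("to go tool mm",(M.T@(np.array([.517,.075,.13])-o['eef_pos'])*1000).round(1))
E
```

```text
2.05 [ 0.46060062 -0.08655773  0.1921896 ] [[ 1.      0.0072  0.0066]
 [ 0.0072 -0.9999 -0.0074]
 [ 0.0066  0.0074 -1.    ]] -0.001069909356382296 [ 1.08929778 -0.73816934  0.71105027]
to go tool mm [  57.2 -161.6   61.4]
```

Call:
apply_moves(increments=[0, 14, -40, 14, -1, 0, 14, -40, 14, 0, 0, 14, -40, 14, 0, 0, 14, -40, 14, 0, 0, 0, 0, 0, 0])

```text
t: 2.68
eef_pos: [0.5176, 0.0853, 0.136]
tool_rot: [0.003, 1.0, 0.016, 0.006]
contact_force: [-0.3, -0.2, 0.9]
gripper_width: 0.001
```

```bash
python3 - <<'E'
from h import *
o=get_obs();M=Rt(o);print(o['t'],o['eef_pos'],M.round(4),o['contact_force'])
p,d=read_camera("wrist");cv2.imwrite("pics/w1.png",p);np.save("w1d.npy",d)
find("wrist",["wheel","pointer_tip","pointed_clip_nose","square_clip_nose","start_button_top"])
E
```

```text
2.675 [0.51764384 0.0852623  0.13595525] [[ 0.9994  0.0327  0.0129]
 [ 0.0328 -0.9994 -0.0052]
 [ 0.0127  0.0056 -0.9999]] [-0.33516316 -0.24466283  0.91883399]
wheel 0.76 [333.6 195.7  55.6  19.8] 332.1 192.5
pointed_clip_nose 0.76 [352.2 101.8  17.2  27.5] 352.5 99.7
square_clip_nose 0.83 [423.4  98.7  17.4  20.8] 420.5 98.2
start_button_top 0.64 [444.4 195.1  33.1  31.1] 444.9 195.2
start_button_top 0.21 [380.4 158.8 240.1 177.7] 378.8 156.4
```

View pics/w1.png

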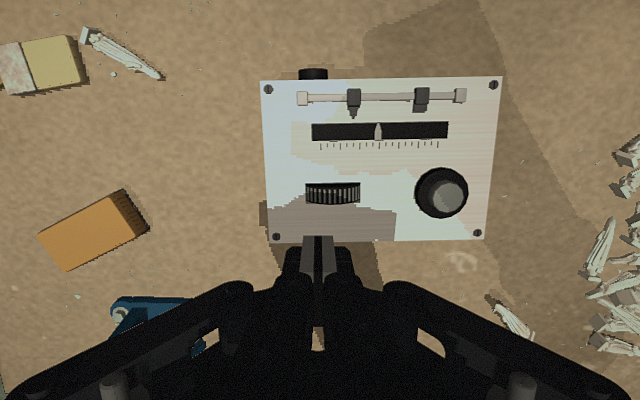

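```bash
python3 - <<'E'
from h import *
p=cv2.imread("pics/w1.png")
cv2.imwrite("pics/w1c.png",cv2.resize(p[75:225,250:450],None,fx=4,fy=4,interpolation=cv2.INTER_CUBIC))
d=np.load("w1d.npy")
for u,v in [(300,160),(400,170),(333,193),(378,132),(353,97),(446,194)]: print(u,v,d[v,u])
E
```

```text
300 160 0.26077217
400 170 0.2645999
333 193 0.25580955
378 132 0.25505325
353 97 0.2424277
446 194 0.24460654
```

View pics/w1c.png

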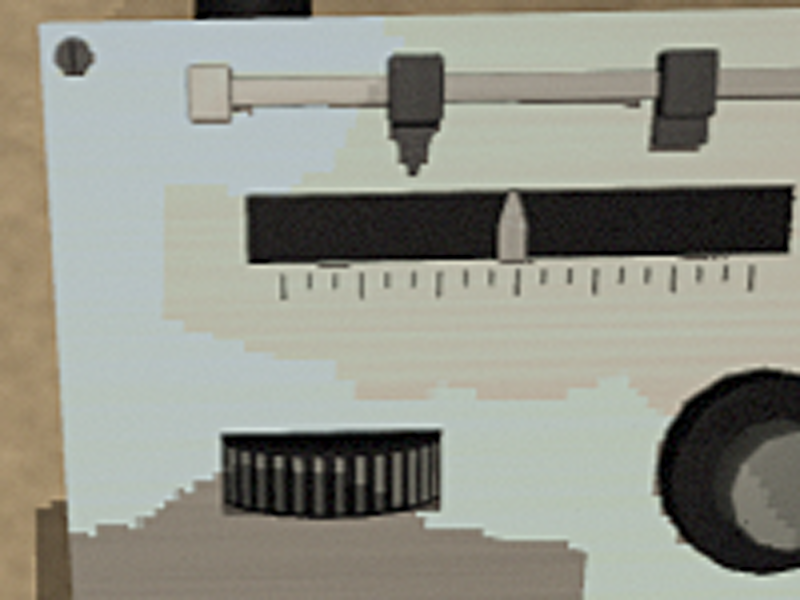

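```bash
python3 - <<'E'
from h import *
o=get_obs();W=lambda u,v,z=.06:on_plane("wrist",u,v,z,o)
c=lambda a,b:(250+a/4,75+b/4)
M=Rt(o)
for n,q,z in [("c1",(261,79),.06),("c2",(502,76),.06),("c3",(485,239),.06),("c4",(271,242),.06),("slot1",c(222,432),.06),("slot2",c(440,430),.06),("nose",c(413,175),.063),("nose0",c(413,175),.06),("ptr",c(512,192),.06),("gL",c(248,196),.06),("gR",c(790,186),.06),("slotb1",c(222,515),.06),("slotb2",c(440,510),.06),("btn",(448,197),.07)]:
    print(n,W(*q,z).round(4))
E
```

```text
c1 [0.6026 0.1223 0.06  ]
c2 [ 0.6092 -0.0555  0.06  ]
c3 [ 0.4805 -0.0624  0.06  ]
c4 [0.474  0.1163 0.06  ]
slot1 [0.525  0.0883 0.06  ]
slot2 [0.5264 0.0449 0.06  ]
nose [0.5758 0.0532 0.063 ]
nose0 [0.5757 0.0528 0.06  ]
ptr [0.573  0.0338 0.06  ]
gL [0.5711 0.0841 0.06  ]
gR [ 0.5754 -0.0192  0.06  ]
slotb1 [0.5078 0.0881 0.06  ]
slotb2 [0.5098 0.044  0.06  ]
btn [ 0.5186 -0.0227  0.07  ]
```

```bash
python3 - <<'E'
from h import *
o=get_obs();M=Rt(o);print(o['t'],o['eef_pos'],M.round(4),o['joint_vel'].round(3))
p,d=read_camera("wrist");cv2.imwrite("pics/w2.png",p)
print(get_obs()['eef_pos'], proj("wrist",o['eef_pos'],o))
q=cv2.imread("pics/w1.png");print(np.abs(p.astype(int)-q).mean())
pt,_=read_camera("top");cv2.imwrite("pics/t2.png",cv2.resize(pt[130:280,240:440],None,fx=4,fy=4,interpolation=cv2.INTER_CUBIC))
print(proj("top",o['eef_pos']))
E
```

```text
2.975 [0.51787656 0.07974287 0.13709537] [[ 0.9996  0.0247  0.0144]
 [ 0.0248 -0.9997 -0.0077]
 [ 0.0142  0.0081 -0.9999]] [-0.002  0.    -0.006 -0.     0.    -0.003 -0.003]
[0.51784902 0.07991352 0.13704734] [316.52803519 224.0787967 ]
9.78273828125
[307.87048627 202.92045309]
```

View pics/t2.png

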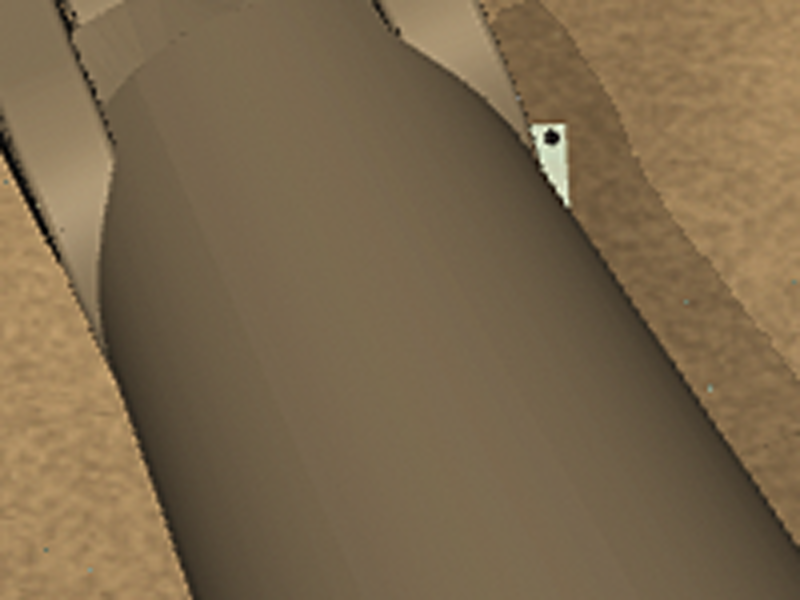

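View pics/w2.png

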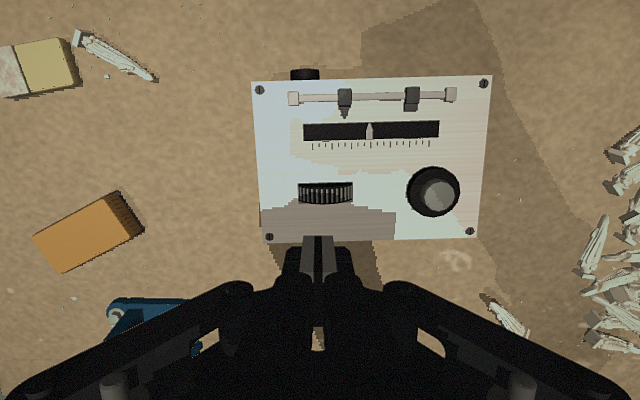

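```bash
python3 - <<'E'
from h import *
p=cv2.imread("pics/w2.png")
cv2.imwrite("pics/w2c.png",cv2.resize(p[75:225,250:450],None,fx=4,fy=4,interpolation=cv2.INTER_CUBIC))
E
```

```text
(no output)
```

View pics/w2c.png

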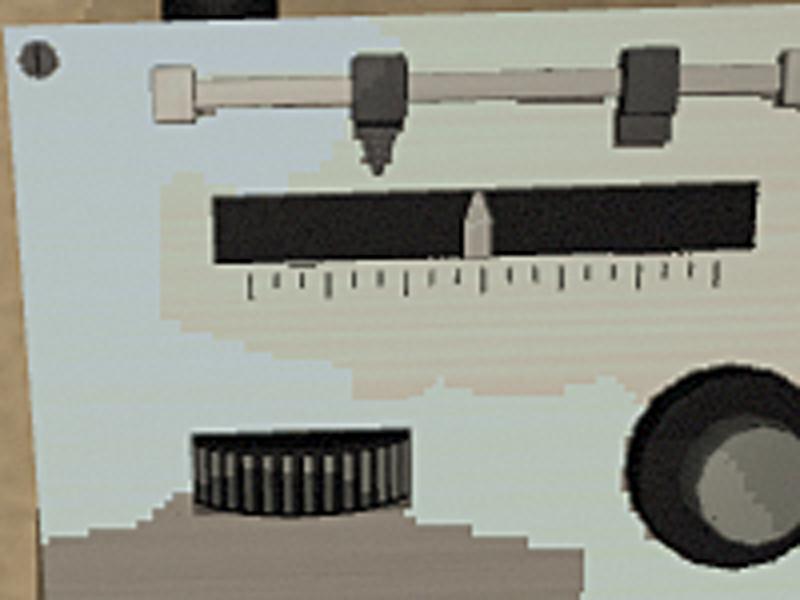

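```bash
python3 - <<'E'
from h import *
o=get_obs();W=lambda u,v,z=.06:on_plane("wrist",u,v,z,o)
c=lambda a,b:(250+a/4,75+b/4)
D={}
for n,q,z in [("c1",(251.5,82),.06),("c2",(492,75.5),.06),("c3",(477,236),.06),("c4",(261,242),.06),("s1",c(191,434),.06),("s2",c(410,430),.06),("s3",c(194,515),.06),("nose",c(376,175),.063),("nose0",c(376,175),.06),("ptr",c(478,191),.06),("gL",c(213,198),.06),("gR",c(758,182),.06),("btn",(439,195),.07)]:
    D[n]=W(*q,z); print(n,D[n].round(4))
g=D['gL']-D['gR'];print("yaw",np.degrees(np.arctan2(-g[0],g[1])))
E
```

```text
c1 [0.6003 0.1298 0.06  ]
c2 [ 0.6094 -0.0475  0.06  ]
c3 [ 0.4831 -0.0548  0.06  ]
c4 [0.4738 0.1251 0.06  ]
s1 [0.5244 0.0949 0.06  ]
s2 [0.5262 0.0514 0.06  ]
s3 [0.5077 0.0942 0.06  ]
nose [0.5757 0.0606 0.063 ]
nose0 [0.5756 0.0604 0.06  ]
ptr [0.5731 0.0408 0.06  ]
gL [0.5705 0.0912 0.06  ]
gR [ 0.5761 -0.0125  0.06  ]
btn [ 0.5201 -0.015   0.07  ]
yaw 3.0530512709834006
```

```bash
cat >> h.py <<'E'
YAW=np.radians(2.6); EX=np.array([np.cos(YAW),np.sin(YAW),0]);EY=np.array([-np.sin(YAW),np.cos(YAW),0])
SLOT=np.array([.5168,.0728,.06]); BTN=np.array([.5201,-.015,.07])
def st(target=None):
    o=get_obs();M=Rt(o);r=o['eef_pos']-SLOT
    print("t",round(o['t'],3),"rel slot x,y mm",(r@EX*1e3).round(2),(r@EY*1e3).round(2),"z",(o['eef_pos'][2]*1e3).round(2),"F",o['contact_force'].round(1),"yaw",np.degrees(np.arctan2(M[1,0],M[0,0])).round(2),"tz",M[:,2].round(4))
    if target is not None: print("to go tool mm",(M.T@(target-o['eef_pos'])*1e3).round(1))
    return o
E
python3 -c "
from h import *
st(SLOT-.008*EY+np.array([0,0,.018]))"
```

```text
t 3.075 rel slot x,y mm 1.39 7.32 z 137.04 F [ 0.4 -0.  -0.1] yaw 1.45 tz [ 0.0144 -0.0075 -0.9999]
to go tool mm [-1.9 14.9 59.1]
```

Call:
apply_moves(increments=[0, -1, 7, 25, -1, 0, -1, 7, 20, 0, 0, 0, 1, 9, 0, 0, 0, 0, 0, 0, 0, 0, 0, 0, 0])

```text
t: 3.7
eef_pos: [0.5189, 0.0629, 0.0842]
tool_rot: [0.004, 1.0, 0.02, 0.009]
contact_force: [0.2, 0.3, -0.6]
gripper_width: -0.001
```

```bash
python3 -c "
from h import *
st(SLOT-.008*EY+np.array([0,0,.018]))
p,d=read_camera('wrist');cv2.imwrite('pics/w3.png',cv2.resize(p[50:250,200:500],None,fx=2.6,fy=2.6))
st()"
```

```text
t 3.7 rel slot x,y mm 1.68 -9.97 z 84.19 F [ 0.2  0.3 -0.6] yaw 2.29 tz [ 0.0189 -0.0073 -0.9998]
to go tool mm [-1.8 -2.   6.1]
t 3.75 rel slot x,y mm 1.73 -9.89 z 84.24 F [ 0.3 -0.2 -0.9] yaw 2.3 tz [ 0.0191 -0.0072 -0.9998]
```

View pics/w3.png

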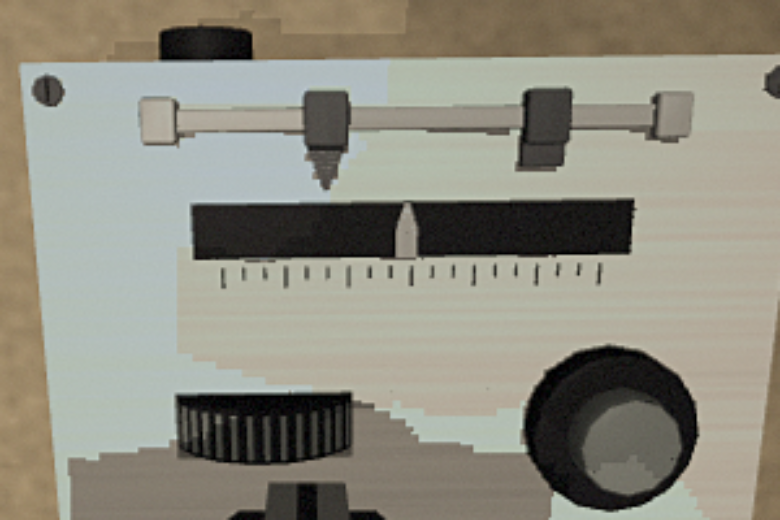

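Call:
apply_moves(increments=[0, -2, 0, 6, 0, 0, 0, 0, 3, 0, 0, 0, 0, 0, 0, 0, 0, 0, 0, 0])

```text
t: 4.25
eef_pos: [0.5177, 0.0635, 0.0755]
tool_rot: [0.004, 1.0, 0.02, 0.01]
contact_force: [0.3, 0.3, 0.4]
gripper_width: 0.002
```

```bash
python3 -c "
from h import *
st()"
```

```text
t 4.25 rel slot x,y mm 0.45 -9.35 z 75.55 F [0.3 0.3 0.4] yaw 2.34 tz [ 0.0208 -0.0069 -0.9998]
```

Call:
apply_moves(increments=[0, 0, 0, 3, 0, 0, 0, 0, 1.5, 0, 0, 0, 0, 0, 0])

```text
t: 4.62
eef_pos: [0.5179, 0.0635, 0.0708]
tool_rot: [0.004, 1.0, 0.02, 0.01]
contact_force: [1.1, 0.0, 0.5]
gripper_width: -0.002
```

Call:
apply_moves(increments=[0, 0, 0, 1.5, 0, 0, 0, 0, 0, 0])

```text
t: 4.88
eef_pos: [0.5179, 0.0634, 0.0692]
tool_rot: [0.004, 1.0, 0.02, 0.01]
contact_force: [-0.7, -0.2, -0.1]
gripper_width: -0.004
```

Call:
apply_moves(increments=[0, 0, 0, 1, 0, 0, 0, 0, 0, 0])

```text
t: 5.12
eef_pos: [0.518, 0.0634, 0.0682]
tool_rot: [0.004, 1.0, 0.02, 0.01]
contact_force: [0.2, 0.1, -0.8]
gripper_width: 0.003
```

Call:
apply_moves(increments=[0, 0, -2, 0, 0, 0, 0, 0, 1, 0, 0, 0, 0, 0, 0])

```text
t: 5.5
eef_pos: [0.5179, 0.0656, 0.0671]
tool_rot: [0.004, 1.0, 0.02, 0.01]
contact_force: [0.1, 0.4, 0.7]
gripper_width: 0.0
```

Call:
apply_moves(increments=[0, 0, 0, 1, 0, 0, 0, 0, 0, 0])

```text
t: 5.75
eef_pos: [0.5179, 0.0656, 0.066]
tool_rot: [0.004, 1.0, 0.02, 0.01]
contact_force: [0.3, -0.2, -0.4]
gripper_width: 0.002
```

Call:
apply_moves(increments=[0, 0, 0, 0.7, 0, 0, 0, 0, 0, 0])

```text
t: 6.0
eef_pos: [0.518, 0.0656, 0.0653]
tool_rot: [0.004, 1.0, 0.02, 0.01]
contact_force: [0.7, 0.8, 0.9]
gripper_width: 0.001
```

Call:
apply_moves(increments=[0, 0, 0, 0.5, 0, 0, 0, 0, 0, 0])

```text
t: 6.25
eef_pos: [0.518, 0.0656, 0.0648]
tool_rot: [0.004, 1.0, 0.02, 0.01]
contact_force: [-0.7, 0.1, 0.6]
gripper_width: 0.002
```

Call:
apply_moves(increments=[0, 0, 0, 0.5, 0, 0, 0, 0, 0, 0])

```text
t: 6.5
eef_pos: [0.518, 0.0655, 0.0642]
tool_rot: [0.004, 1.0, 0.02, 0.01]
contact_force: [0.5, -0.2, 0.7]
gripper_width: -0.002
```

```bash
python3 -c "
from h import *
st()
p,d=read_camera('wrist');cv2.imwrite('pics/w4.png',cv2.resize(p[50:250,200:500],None,fx=2.6,fy=2.6))
st()"
```

```text
t 6.5 rel slot x,y mm 0.88 -7.31 z 64.24 F [ 0.5 -0.2  0.7] yaw 2.33 tz [ 0.0211 -0.0068 -0.9998]
t 6.55 rel slot x,y mm 0.94 -7.28 z 64.28 F [-0.6  0.1  0.4] yaw 2.33 tz [ 0.0212 -0.0068 -0.9998]
```

View pics/w4.png

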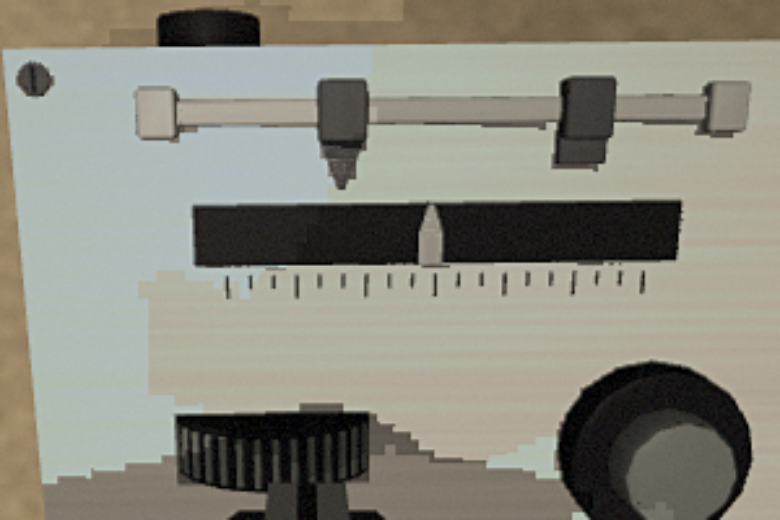

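```bash
python3 -c "
from h import *
p,d=read_camera('wrist');o=st();np.save('w5d.npy',d)
cv2.imwrite('pics/w5.png',cv2.resize(p[180:280,260:380],None,fx=6,fy=6,interpolation=cv2.INTER_CUBIC))
T=get_calibration('wrist')['T_tool_cam'];K=get_calibration('wrist')['mtx']
for u in (305,309,318,327,331):
  for v in range(206,272,5):
    z=d[v,u];P=T[:3,:3]@(np.linalg.solve(K,[u,v,1.])*z)+T[:3,3];print(u,v,z.round(4),(P*1e3).round(1),end=' | ')
  print()
"
```

```text
t 6.6 rel slot x,y mm 0.94 -7.29 z 64.3 F [-0.2  0.6 -0.6] yaw 2.33 tz [ 0.0213 -0.0068 -0.9998]
305 206 0.1963 [ 9.5 -6.7  4.7] | 305 211 0.196 [ 6.8 -6.7  3.5] | 305 216 0.1862 [ 7.2 -6.4 -6.5] | 305 221 0.187 [ 4.2 -6.4 -6.5] | 305 226 0.1868 [ 1.6 -6.4 -7.4] | 305 231 0.1878 [-1.4 -6.4 -7.3] | 305 236 0.147 [ 11.5  -4.9 -46. ] | 305 241 0.1431 [ 10.9  -4.7 -50.2] | 305 246 0.1365 [ 11.5  -4.5 -56.8] | 305 251 0.1316 [ 11.7  -4.3 -61.9] | 305 256 0.1286 [ 11.1  -4.2 -65.2] | 305 261 0.1233 [ 11.7  -4.  -70.5] | 305 266 0.1199 [ 11.5  -3.9 -74.1] | 305 271 0.1164 [ 11.4  -3.7 -77.7] | 
309 206 0.1956 [ 9.7 -4.4  4. ] | 309 211 0.1961 [ 6.8 -4.4  3.7] | 309 216 0.1874 [ 6.8 -4.2 -5.3] | 309 221 0.1866 [ 4.3 -4.2 -6.8] | 309 226 0.1889 [ 0.9 -4.2 -5.5] | 309 231 0.1882 [-1.6 -4.2 -6.8] | 309 236 0.1485 [ 10.9  -3.2 -44.6] | 309 241 0.1424 [ 11.2  -3.  -50.8] | 309 246 0.1383 [ 10.8  -2.9 -55.2] | 309 251 0.1324 [ 11.3  -2.8 -61.1] | 309 256 0.1285 [ 11.2  -2.6 -65.3] | 309 261 0.124 [ 11.3  -2.5 -69.9] | 309 266 0.1204 [ 11.2  -2.4 -73.6] | 309 271 0.1167 [ 11.3  -2.3 -77.5] | 
318 2
[... 774 characters left out ...]
 [ 11.1   4.5 -55.8] | 327 251 0.1325 [ 11.3   4.4 -61.1] | 327 256 0.1286 [ 11.1   4.3 -65.1] | 327 261 0.1235 [ 11.6   4.1 -70.3] | 327 266 0.1205 [ 11.2   4.  -73.6] | 327 271 0.118 [ 10.7   4.  -76.3] | 
331 206 0.1959 [9.6 8.5 4.3] | 331 211 0.1954 [7.  8.4 3. ] | 331 216 0.1915 [ 5.4  8.3 -1.5] | 331 221 0.1926 [ 2.3  8.3 -1.2] | 331 226 0.1932 [-0.7  8.3 -1.4] | 331 231 0.1945 [-3.9  8.4 -1. ] | 331 236 0.1469 [ 11.5   6.5 -46.1] | 331 241 0.143 [ 10.9   6.4 -50.2] | 331 246 0.1374 [ 11.2   6.1 -56. ] | 331 251 0.1335 [ 10.9   6.  -60.2] | 331 256 0.1282 [ 11.3   5.8 -65.5] | 331 261 0.1242 [ 11.3   5.6 -69.7] | 331 266 0.1202 [ 11.3   5.5 -73.8] | 331 271 0.1181 [ 10.6   5.4 -76.2] |
```

View pics/w5.png

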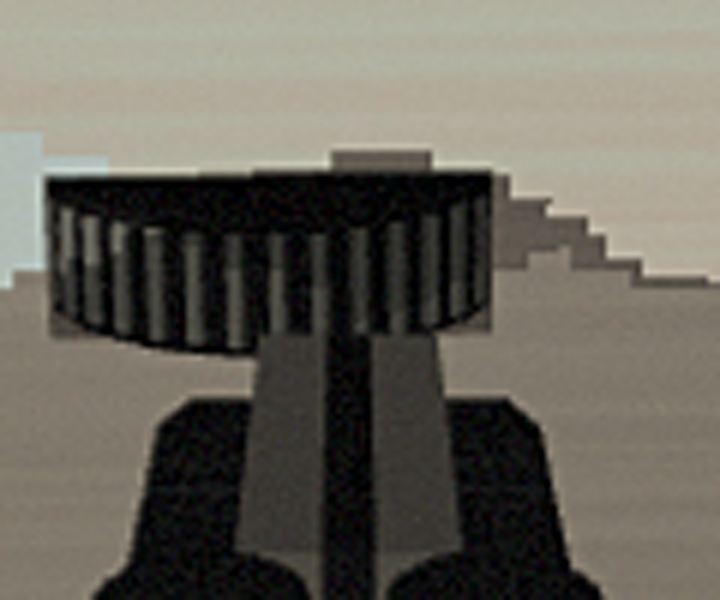

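```bash
python3 -c "
from h import *
p,d=read_camera('scene');o=st()
u=proj('scene',o['eef_pos']);print(u)
M=Rt(o)
for k in range(0,100,20): 
  q=proj('scene',o['eef_pos']-M[:,2]*k/1e3);print(k,q.round(1))
u0,v0=int(u[0])-60,int(u[1])-70
cv2.imwrite('pics/s5.png',cv2.resize(p[v0:v0+100,u0:u0+120],None,fx=6,fy=6,interpolation=cv2.INTER_CUBIC));print(u0,v0)
"
```

```text
t 6.65 rel slot x,y mm 0.92 -7.31 z 64.27 F [0.2 0.5 0. ] yaw 2.33 tz [ 0.0212 -0.0068 -0.9998]
[307.39941395 210.87362035]
0 [307.4 210.9]
20 [307.  204.9]
40 [306.5 198.8]
60 [306.1 192.4]
80 [305.6 185.8]
247 140
```

View pics/s5.png

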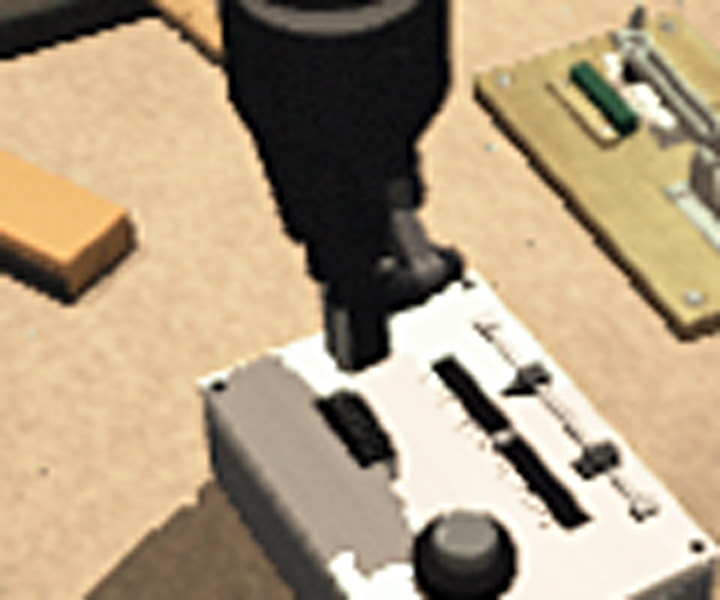

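Call:
apply_moves(increments=[0, -1, -1.5, 0.7, 0, 0, 0, 0, 0, 0])

```text
t: 6.9
eef_pos: [0.5169, 0.0671, 0.0635]
tool_rot: [0.004, 1.0, 0.02, 0.011]
contact_force: [-0.5, -0.4, -0.0]
gripper_width: 0.001
```

Call:
apply_moves(increments=[0, 0, 0, 0.7, 0, 0, 0, 0, 0, 0])

```text
t: 7.15
eef_pos: [0.5169, 0.0672, 0.0627]
tool_rot: [0.004, 1.0, 0.02, 0.011]
contact_force: [0.4, 0.3, -0.2]
gripper_width: 0.003
```

Call:
apply_moves(increments=[0, 0, 0, 0.8, 0, 0, 0, 0, 0.8, 0, 0, 0, 0, 0, 0])

```text
t: 7.52
eef_pos: [0.517, 0.0671, 0.061]
tool_rot: [0.004, 1.0, 0.02, 0.011]
contact_force: [0.5, 1.1, -0.1]
gripper_width: 0.004
```

Call:
apply_moves(increments=[0, 0, 0, 5, 0, 0, 0, 0, 5, 0, 0, 0, 0, 5, 0, 0, 0, 0, 0, 0])

```text
t: 8.02
eef_pos: [0.517, 0.0669, 0.0446]
tool_rot: [0.004, 1.0, 0.02, 0.01]
contact_force: [-0.5, 0.4, 0.1]
gripper_width: -0.002
```

```bash
cat > look.py <<'E'
from h import *
import sys
def look(tag):
    o=st();p,d=read_camera('wrist')
    T=get_calibration('wrist')['T_tool_cam'];K=get_calibration('wrist')['mtx']
    cv2.imwrite(f'pics/{tag}.png',cv2.resize(p[50:250,200:500],None,fx=2.6,fy=2.6,interpolation=cv2.INTER_CUBIC))
    u=318
    for v in range(200,246,4):
        z=d[v,u];P=T[:3,:3]@(np.linalg.solve(K,[u,v,1.])*z)+T[:3,3];print(v,(P*1e3).round(1),end=' | ')
    print();return o,p,d
if __name__=='__main__': look(sys.argv[1])
E
python3 look.py w6
```

```text
t 8.025 rel slot x,y mm -0.02 -5.88 z 44.64 F [-0.5  0.4  0.1] yaw 2.33 tz [ 0.0206 -0.0069 -0.9998]
200 [ 18.9   0.8 -15. ] | 204 [ 16.8   0.8 -15.3] | 208 [ 14.3   0.8 -14.5] | 212 [ 12.6   0.8 -16. ] | 216 [ 10.3   0.8 -15.5] | 220 [  8.5   0.8 -16.9] | 224 [  8.2   0.8 -22.2] | 228 [  7.1   0.8 -24.8] | 232 [  5.6   0.8 -26.4] | 236 [ 11.7   0.8 -46.5] | 240 [ 11.5   0.8 -50.4] | 244 [ 11.    0.8 -53.7] |
```

View pics/w6.png

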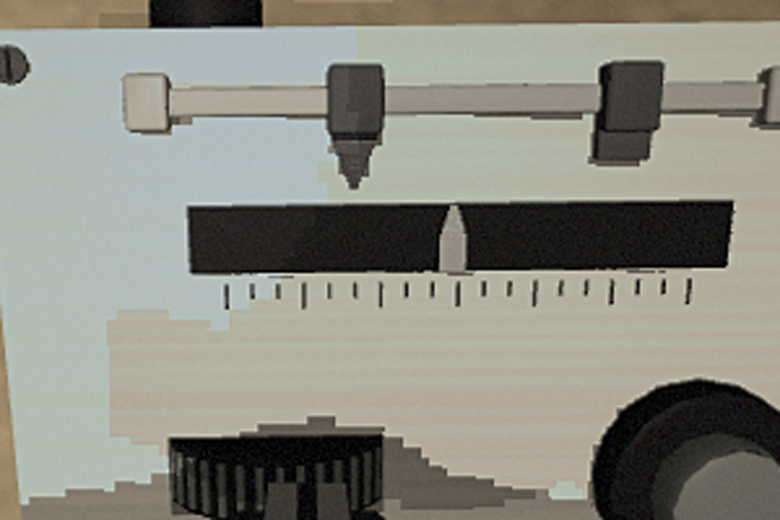

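Call:
apply_moves(increments=[0, 0, 0, 5, 0, 0, 0, 0, 5, 0, 0, 0, 0, 3.5, 0, 0, 0, 0, 0, 0])

```text
t: 8.57
eef_pos: [0.5178, 0.067, 0.0306]
tool_rot: [0.004, 1.0, 0.02, 0.011]
contact_force: [-0.3, 0.9, 0.2]
gripper_width: -0.003
```

Call:
apply_moves(increments=[0, 0, 0, 1, 0, 0, 0, 0, 0, 0])

```text
t: 8.82
eef_pos: [0.5179, 0.067, 0.03]
tool_rot: [0.004, 1.0, 0.02, 0.011]
contact_force: [-1.4, -0.1, 3.6]
gripper_width: -0.003
```

Call:
apply_moves(increments=[0, 0, 0, 1, 0, 0, 0, 0, 0, 0])

```text
t: 9.07
eef_pos: [0.518, 0.067, 0.0296]
tool_rot: [0.004, 1.0, 0.02, 0.011]
contact_force: [-2.0, 0.7, 4.9]
gripper_width: 0.003
```

Call:
apply_moves(increments=[0, 0, 0, 0.8, 0, 0, 0, 0, 0, 0])

```text
t: 9.32
eef_pos: [0.518, 0.0671, 0.0295]
tool_rot: [0.004, 1.0, 0.02, 0.011]
contact_force: [-1.9, -0.5, 5.9]
gripper_width: 0.003
```

```bash
python3 look.py w7
```

```text
t 9.325 rel slot x,y mm 0.94 -5.78 z 29.53 F [-1.9 -0.5  5.9] yaw 2.33 tz [ 0.0222 -0.0074 -0.9997]
200 [ 23.    0.8 -29.2] | 204 [ 21.4   0.8 -30.3] | 208 [ 19.2   0.8 -29.9] | 212 [ 17.2   0.8 -29.7] | 216 [ 15.8   0.8 -31.7] | 220 [ 13.3   0.8 -30.5] | 224 [ 11.7   0.8 -31.5] | 228 [ 10.    0.8 -32.4] | 232 [  7.5   0.8 -31.2] | 236 [ 11.3   0.8 -45.5] | 240 [ 11.8   0.8 -51.2] | 244 [ 11.5   0.8 -54.7] |
```

View pics/w7.png

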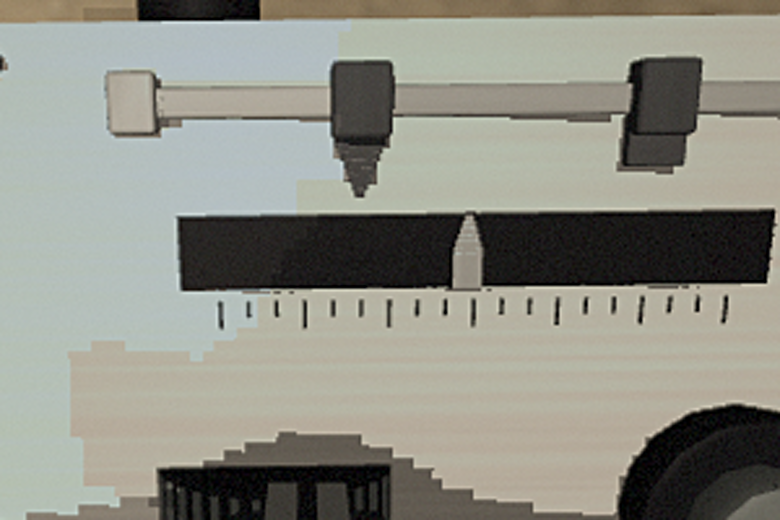

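Call:
apply_moves(increments=[0, 0, -2, 0.4, 0, 0, 0, -2, 0.4, 0])

```text
t: 9.62
eef_pos: [0.5179, 0.0694, 0.0293]
tool_rot: [0.005, 1.0, 0.02, 0.011]
contact_force: [-1.7, -2.9, 6.6]
gripper_width: -0.001
```

Call:
apply_moves(increments=[0, 0, -3, 0.3, 0, 0, 0, -3, 0.3, 0, 0, 0, -3, 0.3, 0])

```text
t: 10.0
eef_pos: [0.5176, 0.0751, 0.0294]
tool_rot: [0.007, 1.0, 0.018, 0.011]
contact_force: [-1.9, -3.1, 6.4]
gripper_width: 0.001
```

```bash
python3 look.py w8
```

```text
t 10.0 rel slot x,y mm 0.94 2.27 z 29.38 F [-1.9 -3.1  6.4] yaw 2.12 tz [ 0.022  -0.0138 -0.9997]
200 [ 23.4   0.8 -30.5] | 204 [ 21.4   0.8 -30.5] | 208 [ 19.3   0.8 -30.2] | 212 [ 17.8   0.8 -31.7] | 216 [ 15.6   0.8 -31.1] | 220 [ 13.3   0.8 -30.2] | 224 [ 11.3   0.8 -30.4] | 228 [  9.5   0.8 -31.2] | 232 [  7.9   0.8 -32.3] | 236 [ 11.4   0.8 -45.8] | 240 [ 11.3   0.8 -50.1] | 244 [ 11.    0.8 -53.6] |
```

View pics/w8.png

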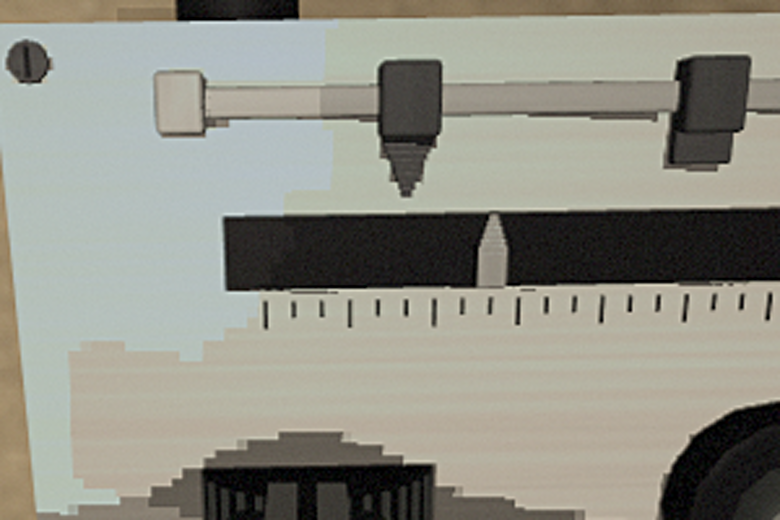

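Call:
apply_moves(increments=[0, 0, -3, 0.3, 0, 0, 0, -3, 0.3, 0])

```text
t: 10.3
eef_pos: [0.5174, 0.0793, 0.0293]
tool_rot: [0.008, 1.0, 0.018, 0.011]
contact_force: [-2.4, -2.5, 6.1]
gripper_width: -0.0
```

```bash
python3 -c "
from h import *
st()"
```

```text
t 10.3 rel slot x,y mm 0.91 6.51 z 29.34 F [-2.4 -2.5  6.1] yaw 2.03 tz [ 0.0218 -0.0164 -0.9996]
```

Call:
apply_moves(increments=[0, 0, 0, -5, 0, 0, 0, 7, 0, 0, 0, 0, 7, 0, 0, 0, 0, 0, 0, 0])

```text
t: 10.8
eef_pos: [0.5179, 0.0641, 0.0346]
tool_rot: [0.008, 1.0, 0.017, 0.011]
contact_force: [-0.7, -0.2, -0.8]
gripper_width: 0.0
```

```bash
python3 -c "
from h import *
st()"
```

```text
t 10.8 rel slot x,y mm 0.74 -8.78 z 34.58 F [-0.7 -0.2 -0.8] yaw 2.01 tz [ 0.0221 -0.0163 -0.9996]
```

Call:
apply_moves(increments=[0, 0, -2, 3, 0, 0, 0, 0, 1, 0, 0, 0, 0, 0.8, 0, 0, 0, 0, 0.6, 0])

```text
t: 11.3
eef_pos: [0.5179, 0.0666, 0.0292]
tool_rot: [0.008, 1.0, 0.018, 0.011]
contact_force: [-2.2, 0.1, 7.1]
gripper_width: -0.001
```

```bash
python3 -c "
from h import *
st()"
```

```text
t 11.3 rel slot x,y mm 0.86 -6.27 z 29.22 F [-2.2  0.1  7.1] yaw 2.03 tz [ 0.0219 -0.0162 -0.9996]
```

Call:
apply_moves(increments=[0, 0, -3, 0.3, 0, 0, 0, -3, 0.3, 0, 0, 0, -3, 0.3, 0, 0, 0, -3, 0.3, 0, 0, 0, -3, 0.3, 0])

```text
t: 11.92
eef_pos: [0.5174, 0.0775, 0.0294]
tool_rot: [0.012, 1.0, 0.016, 0.01]
contact_force: [-1.4, -2.1, 6.3]
gripper_width: 0.0
```

```bash
python3 look.py w9
```

```text
t 11.925 rel slot x,y mm 0.81 4.64 z 29.36 F [-1.4 -2.1  6.3] yaw 1.89 tz [ 0.0211 -0.0229 -0.9995]
200 [ 23.4   0.8 -30.5] | 204 [ 21.4   0.8 -30.6] | 208 [ 19.9   0.8 -31.9] | 212 [ 17.4   0.8 -30.5] | 216 [ 15.6   0.8 -30.9] | 220 [ 13.2   0.8 -29.9] | 224 [ 11.5   0.8 -31.1] | 228 [  9.3   0.8 -30.6] | 232 [  7.6   0.8 -31.6] | 236 [ 11.5   0.8 -46. ] | 240 [ 11.2   0.8 -49.9] | 244 [ 10.9   0.8 -53.3] |
```

View pics/w9.png

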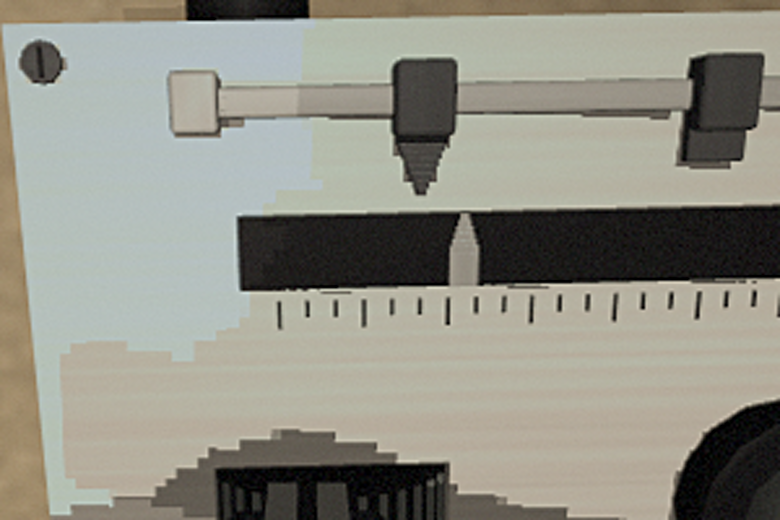

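Call:
apply_moves(increments=[0, 0, -3, 0.3, 0, 0, 0, 0, -5, 0, 0, 0, 7, 0, 0, 0, 0, 6, 0, 0, 0, 0, 0, 3.3, 0, 0, 0, 0, 0, 0])

```text
t: 12.72
eef_pos: [0.5176, 0.066, 0.031]
tool_rot: [0.012, 1.0, 0.016, 0.01]
contact_force: [-0.3, -0.4, 0.4]
gripper_width: 0.0
```

```bash
python3 -c "
from h import *
st()"
```

```text
t 12.725 rel slot x,y mm 0.48 -6.81 z 31.05 F [-0.3 -0.4  0.4] yaw 1.87 tz [ 0.0209 -0.0238 -0.9995]
```

Call:
apply_moves(increments=[0, 0, 0, 1, 0, 0, 0, 0, 0.8, 0, 0, 0, 0, 0.5, 0])

```text
t: 13.1
eef_pos: [0.5178, 0.0664, 0.0293]
tool_rot: [0.012, 1.0, 0.016, 0.01]
contact_force: [-3.0, -0.0, 7.0]
gripper_width: 0.002
```

Call:
apply_moves(increments=[0, 0, -3, 0.3, 0, 0, 0, -3, 0.3, 0, 0, 0, -3, 0.3, 0, 0, 0, -3, 0.3, 0, 0, 0, -3, 0.3, 0])

```text
t: 13.72
eef_pos: [0.5172, 0.0775, 0.0293]
tool_rot: [0.015, 1.0, 0.015, 0.01]
contact_force: [-1.5, -1.7, 6.1]
gripper_width: 0.004
```

```bash
python3 look.py w10
```

```text
t 13.725 rel slot x,y mm 0.66 4.65 z 29.35 F [-1.5 -1.7  6.1] yaw 1.77 tz [ 0.0202 -0.0304 -0.9993]
200 [ 23.5   0.8 -30.9] | 204 [ 21.8   0.8 -31.9] | 208 [ 19.4   0.8 -30.3] | 212 [ 17.6   0.8 -31. ] | 216 [ 15.5   0.8 -30.8] | 220 [ 13.3   0.8 -30.3] | 224 [ 11.1   0.8 -29.8] | 228 [  9.5   0.8 -31.1] | 232 [  8.    0.8 -32.5] | 236 [ 11.6   0.8 -46.3] | 240 [ 11.3   0.8 -50. ] | 244 [ 11.9   0.8 -55.6] |
```

View pics/w10.png

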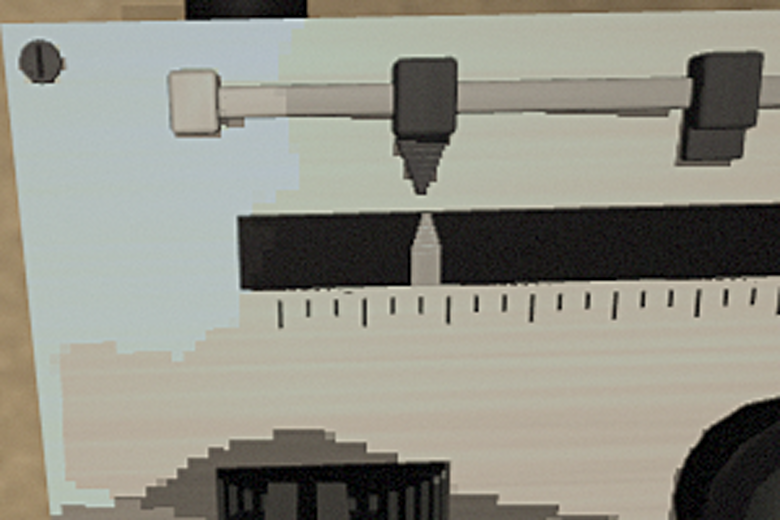

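Call:
apply_moves(increments=[0, 0, -3, 0.3, 0, 0, 0, 0, -5, 0, 0, 0, 7, 0, 0, 0, 0, 8, 0, 0, 0, 0, 2, 0, 0, 0, 0, 0, 0, 0])

```text
t: 14.52
eef_pos: [0.5174, 0.0618, 0.0348]
tool_rot: [0.016, 1.0, 0.015, 0.01]
contact_force: [-0.3, -0.8, -0.7]
gripper_width: -0.004
```

```bash
python3 - <<'E'
from h import *
o=st();p,d=read_camera('wrist')
cv2.imwrite('pics/w11f.png',p);np.save('w11d.npy',d)
cv2.imwrite('pics/w11.png',cv2.resize(p[95:170,270:370],None,fx=8,fy=8,interpolation=cv2.INTER_CUBIC))
E
```

```text
t 14.525 rel slot x,y mm 0.09 -11.02 z 34.82 F [-0.3 -0.8 -0.7] yaw 1.74 tz [ 0.0198 -0.0313 -0.9993]
```

View pics/w11.png

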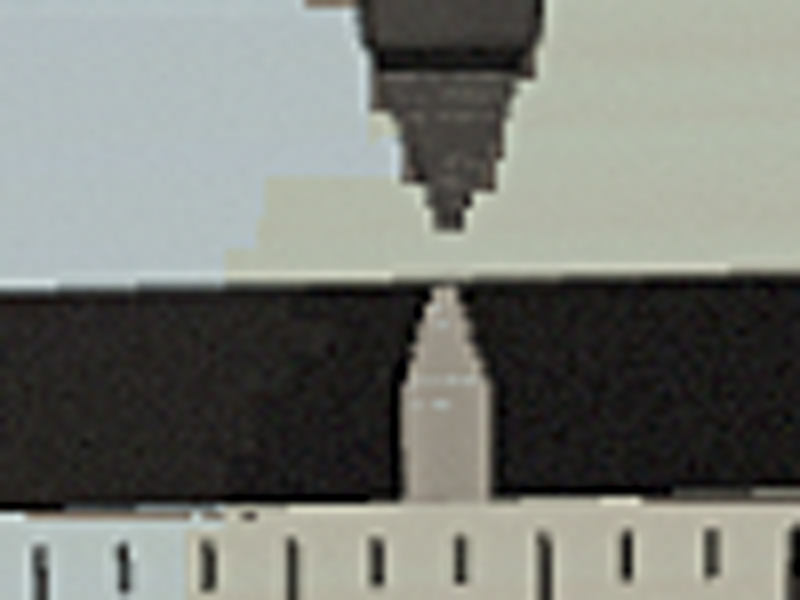

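```bash
cat > al.py <<'E'
from h import *
def al(o,p,d,show=True):
    # subpixel centroids of pointer rows & nose rows, projected; returns y coords along EY
    T=wfc('wrist',o);K=get_calibration('wrist')['mtx']
    g=p.astype(int).sum(2)
    return T,K,g
E
python3 - <<'E'
from h import *
o=get_obs();p=cv2.imread('pics/w11f.png');d=np.load('w11d.npy')
f=lambda a,b:(270+a/8-.44,95+b/8-.44)
T=wfc('wrist',o);print("cam",T[:3,3])
for n,q in [("noseTip",f(450,228)),("noseMid",f(450,160)),("noseBase",f(450,90)),("clip",f(452,20)),("panel",f(600,200)),("ptr",f(446,390)),("ptrtip",f(446,290))]:
    u,v=q;z=np.median(d[int(v):int(v)+2,int(u):int(u)+2]);P=T[:3,:3]@(np.linalg.solve(get_calibration('wrist')['mtx'],[u,v,1])*z)+T[:3,3]
    print(n,np.round(q,1),P.round(4))
ys={}
for n,q,zs in [("nose",f(450,230),(.060,.062,.064,.066)),("nosemid",f(450,150),(.062,.066)),("tip",f(446,288),(.060,)),("base",f(447,490),(.060,)),("gL",f(0,292),(.06,)),("gR",f(800,272),(.06,))]:
    for z in zs:
        P=on_plane('wrist',*q,z,o);print(n,z,P.round(4),"y'",((P-SLOT)@EY*1e3).round(2),"x'",((P-SLOT)@EX*1e3).round(2))
E
```

```text
cam [0.58144597 0.06898538 0.21896158]
noseTip [325.8 123.1] [0.5758 0.0601 0.0622]
noseMid [325.8 114.6] [0.5796 0.0603 0.0637]
noseBase [325.8 105.8] [0.5834 0.0605 0.0645]
clip [326.1  97.1] [0.587  0.0607 0.0679]
panel [344.6 119.6] [0.5775 0.0514 0.0604]
ptr [325.3 143.3] [0.5665 0.06   0.0615]
ptrtip [325.3 130.8] [0.5722 0.0601 0.0605]
nose 0.06 [0.5756 0.06   0.06  ] y' -15.49 x' 58.15
nose 0.062 [0.5757 0.0601 0.062 ] y' -15.38 x' 58.22
nose 0.064 [0.5757 0.0602 0.064 ] y' -15.27 x' 58.3
nose 0.066 [0.5758 0.0603 0.066 ] y' -15.16 x' 58.38
nosemid 0.062 [0.5801 0.0602 0.062 ] y' -15.42 x' 62.68
nosemid 0.066 [0.5801 0.0605 0.066 ] y' -15.2 x' 62.72
tip 0.06 [0.5723 0.0601 0.06  ] y' -15.22 x' 54.84
base 0.06 [0.5605 0.0596 0.06  ] y' -15.17 x' 43.03
gL 0.06 [0.5713 0.086  0.06  ] y' 10.7 x' 55.07
gR 0.06 [0.5738 0.0394 0.06  ] y' -35.96 x' 55.4
```

```bash
python3 - <<'E'
from h import *
st(np.array([.521,-.0163,.055]))
E
```

```text
t 14.575 rel slot x,y mm 0.12 -10.93 z 34.85 F [ 0.2 -0.2  0.2] yaw 1.75 tz [ 0.0199 -0.0313 -0.9993]
to go tool mm [  1.6  78.9 -17.6]
```

Call:
apply_moves(increments=[0, 0, 0, -20, 0, 0, 0, 26, 0, 0, 0, 1, 26, 0, 0, 0, 1, 22, 0, 0, 0, 0, 0, 0, 0, 0, 0, 0, 0, 0])

```text
t: 15.32
eef_pos: [0.5215, -0.0101, 0.0576]
tool_rot: [0.015, 1.0, 0.017, 0.01]
contact_force: [-0.3, 1.0, -0.1]
gripper_width: 0.001
```

```bash
python3 look.py w12; python3 -c "
from h import *
st(np.array([.521,-.0163,.055]))
p,d=read_camera('scene');cv2.imwrite('pics/s12.png',cv2.resize(p[140:290,240:440],None,fx=4,fy=4,interpolation=cv2.INTER_CUBIC))"
```

```text
t 15.325 rel slot x,y mm 0.9 -83.07 z 57.64 F [-0.3  1.  -0.1] yaw 1.98 tz [ 0.02   -0.0295 -0.9994]
200 [ 18.8   0.9 -14.6] | 204 [ 16.4   0.9 -14. ] | 208 [ 14.5   0.9 -14.9] | 212 [ 12.7   0.9 -16.1] | 216 [ 12.3   0.8 -21.4] | 220 [ 10.9   0.8 -23.7] | 224 [  9.4   0.8 -25.3] | 228 [  7.1   0.8 -24.8] | 232 [  5.    0.8 -24.9] | 236 [ 11.    0.8 -44.9] | 240 [ 11.1   0.8 -49.6] | 244 [ 11.4   0.8 -54.5] | 
t 15.375 rel slot x,y mm 0.84 -83.11 z 57.61 F [ 0.5  0.4 -0.3] yaw 1.99 tz [ 0.0199 -0.0297 -0.9994]
to go tool mm [-0.7  6.   2.8]
```

View pics/w12.png

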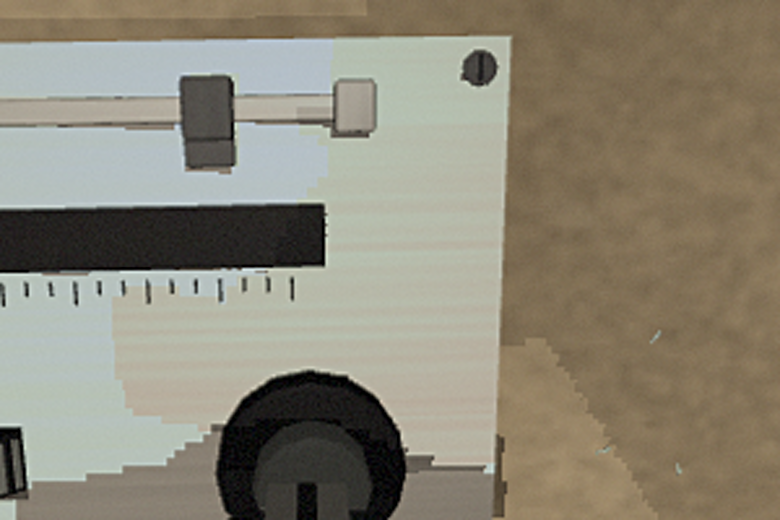

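View pics/s12.png

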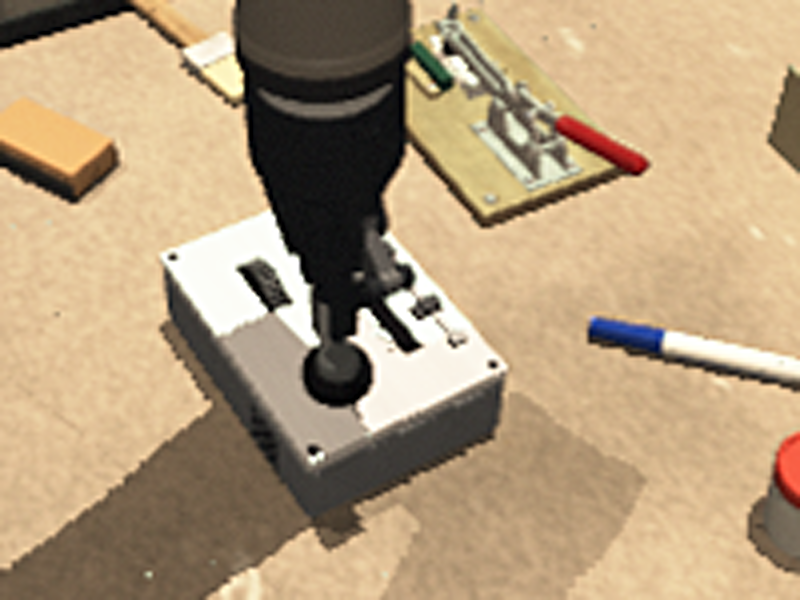

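Call:
apply_moves(increments=[0, 0, 1, 6, 0, 0, 0, 0, 6, 0, 0, 0, 0, 1.5, 0, 0, 0, 0, 1.5, 0])

```text
t: 15.92
eef_pos: [0.5216, -0.0096, 0.0414]
tool_rot: [0.015, 1.0, 0.019, 0.009]
contact_force: [0.0, -0.8, 1.9]
gripper_width: -0.001
```

Call:
apply_moves(increments=[0, 0, 0, 1.5, 0, 0, 0, 0, 1.5, 0])

```text
t: 16.18
eef_pos: [0.5216, -0.0096, 0.0384]
tool_rot: [0.015, 1.0, 0.019, 0.009]
contact_force: [-1.0, 0.8, 2.9]
gripper_width: 0.003
```

Call:
apply_moves(increments=[0, 0, 0, 1.5, 0, 0, 0, 0, 1.5, 0])

```text
t: 16.42
eef_pos: [0.5216, -0.0096, 0.0359]
tool_rot: [0.015, 1.0, 0.019, 0.009]
contact_force: [-6.4, -0.7, 18.1]
gripper_width: 0.001
```

Call:
apply_moves(increments=[0, 0, 0, 1.5, 0])

```text
t: 16.55
eef_pos: [0.5217, -0.0095, 0.0358]
tool_rot: [0.015, 1.0, 0.019, 0.009]
contact_force: [-9.2, 0.2, 26.5]
gripper_width: -0.001
```

```bash
python3 look.py w13
```

```text
t 16.55 rel slot x,y mm 1.18 -82.48 z 35.77 F [-9.2  0.2 26.5] yaw 2.17 tz [ 0.0193 -0.0299 -0.9994]
200 [ 21.4   0.8 -23.7] | 204 [ 20.5   0.8 -27.4] | 208 [ 20.8   0.8 -35. ] | 212 [ 19.5   0.8 -36.8] | 216 [ 17.8   0.8 -37.6] | 220 [ 15.2   0.8 -35.7] | 224 [ 13.5   0.8 -36.3] | 228 [ 11.8   0.8 -37.2] | 232 [ 10.6   0.8 -39.2] | 236 [ 11.4   0.8 -45.8] | 240 [ 11.1   0.8 -49.6] | 244 [ 11.    0.8 -53.6] |
```

View pics/w13.png

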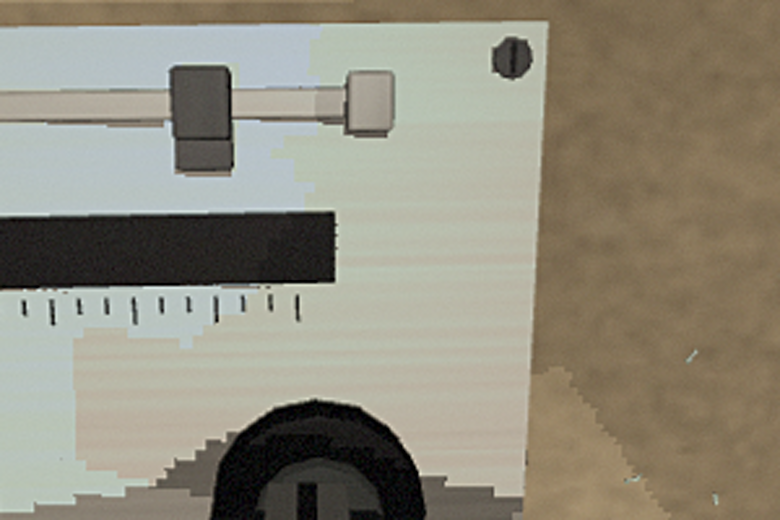

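Call:
apply_moves(increments=[0, 0, 0, -6, 0, 0, 0, 0, -15, 0, 0, 0, -24, -10, 0, 0, 0, -24, 0, 0, 0, 0, -22, 0, 0, 0, 0, 0, 0, 0, 0, 0, 0, 0, 0])

```text
t: 17.48
eef_pos: [0.5203, 0.0616, 0.0689]
tool_rot: [0.015, 1.0, 0.018, 0.011]
contact_force: [0.1, -0.7, 0.2]
gripper_width: 0.0
```

```bash
python3 - <<'E'
from h import *
o=st();p,d=read_camera('wrist')
cv2.imwrite('pics/w14f.png',p);np.save('w14d.npy',d)
cv2.imwrite('pics/w14.png',cv2.resize(p[95:170,270:370],None,fx=8,fy=8,interpolation=cv2.INTER_CUBIC))
cv2.imwrite('pics/w14b.png',cv2.resize(p[50:250,200:500],None,fx=2.6,fy=2.6,interpolation=cv2.INTER_CUBIC))
E
```

```text
t 17.475 rel slot x,y mm 3.03 -11.33 z 68.85 F [ 0.1 -0.7  0.2] yaw 2.04 tz [ 0.0235 -0.03   -0.9993]
```

View pics/w14.png

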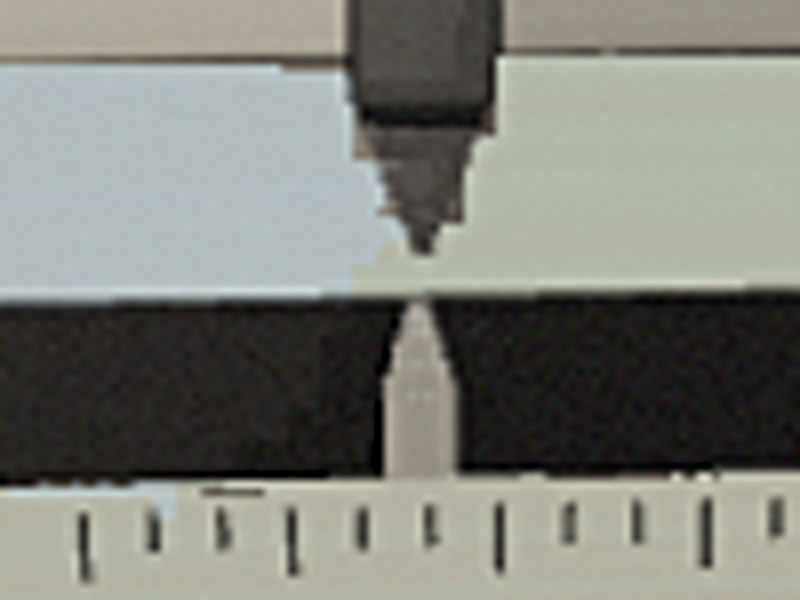

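View pics/w14b.png

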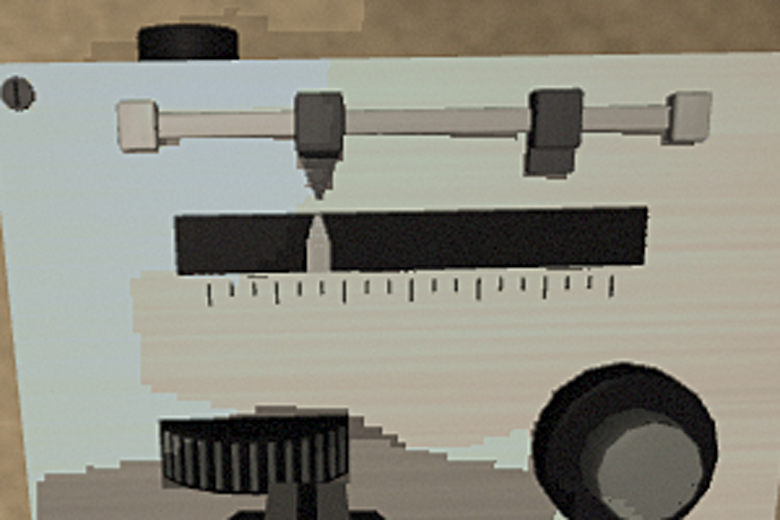

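```bash
python3 - <<'E'
from h import *
o=get_obs()
f=lambda a,b:(270+(a+.5)/8-.5,95+(b+.5)/8-.5)
def Y(q,z,yaw):
    P=on_plane('wrist',*q,z,o);return (P-SLOT)@np.array([-np.sin(yaw),np.cos(yaw),0])*1e3
for yd in (2.5,2.8,3.1):
    yw=np.radians(yd)
    print(yd,"nose",[Y(f(423,252),z,yw).round(2) for z in(.06,.062,.064,.066)],"clip body",Y(f((350+497)/2,100),.067,yw).round(2),Y(f(348,60),.067,yw).round(2),Y(f(500,60),.067,yw).round(2),"tip",Y(f(418.5,300),.06,yw).round(2),"body",Y(f((384+457)/2,440),.06,yw).round(2))
b=np.median(np.load('w14d.npy')[218:226,442:450]);print(b)
T=wfc('wrist',o);P=T[:3,:3]@(np.linalg.solve(get_calibration('wrist')['mtx'],[446,222,1])*b)+T[:3,3];print("button",P)
E
```

```text
2.5 nose [np.float64(-15.39), np.float64(-15.3), np.float64(-15.22), np.float64(-15.13)] clip body -15.18 -10.14 -20.32 tip -15.05 body -15.14
2.8 nose [np.float64(-15.7), np.float64(-15.61), np.float64(-15.52), np.float64(-15.43)] clip body -15.54 -10.51 -20.69 tip -15.34 body -15.37
3.1 nose [np.float64(-16.0), np.float64(-15.92), np.float64(-15.83), np.float64(-15.74)] clip body -15.89 -10.88 -21.06 tip -15.63 body -15.61
0.18182953
button [ 0.52798689 -0.00793413  0.08262241]
```

```bash
python3 -c "
from h import *
st();print(hand_in())"
```

```text
t 17.525 rel slot x,y mm 3.1 -11.24 z 68.87 F [ 0.  -0.   0.5] yaw 2.02 tz [ 0.0236 -0.0298 -0.9993]
the job is handed in; nothing more can be done
None
```

The pointer now stands level with the pointed clip's nose, the start button has been pressed fully down and is up again, and the job is handed in at about 17.5 s.

- **Wheel:** I rolled it towards +y in three strokes with the shut fingers, pressing 6–7 N. In the last wrist picture, taken after the button press, the pointer was 0.15–0.25 mm from the pointed clip's nose. It measured about 0.1 mm before the press. Both are within what I could measure.
- **Button:** I pressed it only after the pointer was set. It gave about 6 mm of travel to a hard stop, with the wrist reading 26.5 N. After release its top measured 82.6 mm above the table, the same as before the press.
- **At hand-in:** The robot was touching nothing and the measured contact force was near zero.

**Disagreements:**
- **Tool point:** The stated tool point did not match the visible fingertips. They ended about 41–45 mm short of it, in both the wrist and scene views and by touch. I went by touch and the pictures instead.
- **Tool tilt:** The tool also tilted by roughly 1.5° over the strokes, which I allowed for in the final measurement.

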